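# Put the desk things back in their fitted docks

## Robot

A 7-joint arm with a two-finger parallel gripper is mounted at the origin on a cart in front of the work surface, level with it; the furniture and walls round the work are solid. World frame = base frame: x ahead of the robot, y to its left, z up, the work surface at z = 0. Lengths are in m, angles in rad, forces in N, time in s.
With the tool pointing down it reaches from about 0.4 to 0.875 m from the base axis. Payload 19.3 kg.
Tool frame: the origin (TCP) lies midway between the tips of the shut fingers; the grasp point (between the pads) lies 19 mm behind it; x points along the fingers, y is the direction in which the jaws open and shut, and the axes are right-handed (so a half turn about x gives the same grasp; the last joint's range is limited). The gripper opens to 85 mm and grips with 20 to 120 N. Pads are 22 mm wide; open, the fingers measure 114 mm over their backs; the gripper's body (76 mm by 85 mm) begins 54 mm behind the grasp point. The pads swing forward as they close: fully open they stand 13 mm farther back than shut.
Start: joints at [1.052, 0.521, -0.036, 1.599, 0.021, 1.021, -0.113], TCP at [0.271, -0.563, 0.231] pointing down, gripper open.
Joint ranges: [-2.91, 2.91], [-0.3, 2.13], [-1.5, 1.42], [0.17, 2.43], [-1.26, 4.41], [0.16, 1.93], [-2.52, 2.52]. Speed limits (rad/s): [1.89, 1.89, 2.39, 2.39, 3.01, 3.01, 3.01].

## Interface

Orientations are given as [roll, pitch, yaw] about the fixed x, y, z axes, in that order (R = Rz(yaw) Ry(pitch) Rx(roll)).
In Python, from workcell import telemetry, vision, workorder gives the robot as it stands. The module is installed in compiled form; this text tells all that it offers.
- The arm moves only by the tool play_rows, never from a script. Its argument "deltas" is a list of rows, each a list of 7 numbers: the shift along the world's x, y, z in mm, then the turn, a rotation vector about the world's x, y, z in degrees, then the finger opening in mm, from 0 to 85.4. In form: [[x, y, z, wx, wy, wz, jaw], ...]. A call has 1 to 8 rows; each row shifts and turns the commanded pose from where the row before left it; what a row does not reach is not made up. A row lasts 1/8 s, in which the tool goes at most 62.5 mm and 10.7 degrees, less where a joint would pass 70% of its speed; a pose out of reach is approached as far as the arm can. A call with a gripper value outside its range is refused whole. The fingers move at their own pace and stop on an object; "grip_force" is the grip in N (left out, the last holds). Time passes only in rows, so rows that do not move let the fingers close. It gives the time, the measured TCP pose, the force and the opening at its end, in the units of the state.
- telemetry.observe(): the state, without advancing time (a new reading comes with each control period).
- vision.grab_frame(name): name is "side" or "top" or "wrist"; returns the picture (480x640x3 uint8, red, green, blue); there is no depth.
- vision.camera_info(name): a dict with "mtx" (3x3 intrinsics, pixels), "k1" (the pictures are not rectified: a ray, as slopes to the right and down, at radius r is drawn at 1 + k1 r^2 times it, then the intrinsics apply), "rvec" (rotation vector, rad) and "tvec" (3), from world to camera coordinates, as OpenCV has them. Camera axes: x right, y down, z forward; pixel columns grow to the right and rows downward; lengths in m; the calibration is good to about 2 mm. A picture is of the moment at which its call begins: read the wrist's pose just before it. camera_info takes no time and is no camera call; for the wrist camera it gives the pose at the moment of the call.
- workorder.job_done(): hands the job in, once; it reports no verdict.
The state is a dict: "clock": time; "qpos": joint angles; "qd": joint speeds; "joint_efforts": joint torques, N m; "position": TCP position; "tool_rot": TCP orientation; "force": force on the tool from outside, world axes, zero at the start; "moment": the same for the moment, N m; "grip_width": finger opening in m.
Only numpy, scipy, OpenCV 4.12 (cv2) and the standard library are available. Lean on these libraries where they do the work, as an engineer would, in place of code of your own. Each camera call takes 0.05 s, during which the arm holds its last target. There are 200 camera calls.

## Task

Get the reception desk ready for opening: put the stack of cards, the black hair clip, the eraser and the nail polish bottle each into the wooden dock whose pocket matches its outline, lying flat on the pocket floor inside the rim (the bottle standing upright). Leave the pen and the memory stick lying where they are, and let go of everything at the end.

Things in the scene. Friction and masses are not known exactly. Their poses are not given: they have to be found in the camera images.
- cards_centre (a point): Loose stack of white cards, a rigid block 55 x 89 x 17 mm lying flat (30 g). The point is its centre, half-way up. Its x axis runs across, its y axis along the length, z up.
- clip_centre (a point): Loose black sectioning hair clip, closed and rigid, 22 x 98 x 16 mm, one end pointed and thin, lying flat (18 g). The point is its centre, half of 16 mm up. Its x axis runs across, its y axis along the length, z up.
- rubber_centre (a point): Loose eraser, blue sleeve with a white end, 21 x 46 x 13 mm, lying flat (30 g). The point is its centre, half-way up. Its x axis runs across, its y axis along the length, z up.
- polish_centre (a point): Loose upright nail polish bottle, 79 mm high: pink round body 31 mm in diameter up to 46 mm, above it a black cap 17 mm in diameter (50 g). The point is on its axis, half-way up; z up.
- card_dock_floor (a point): Dock for the cards: the largest shallow wooden tray, grey felt pocket 69 x 103 mm, rim 5 mm thick, its top 7 mm above the worktop and 4 mm above the pocket floor. Fixed, its place varies. The point is the centre of the pocket floor (3 mm above the worktop); x across, y along the length of the pocket, z up.
- clip_dock_floor (a point): Dock for the hair clip: long narrow shallow wooden tray, grey felt pocket 36 x 112 mm, rim 5 mm thick, its top 7 mm above the worktop and 4 mm above the pocket floor. Fixed, its place varies. The point is the centre of the pocket floor (3 mm above the worktop); x across, y along the length of the pocket, z up.
- eraser_dock_floor (a point): Dock for the eraser: short shallow wooden tray, grey felt pocket 35 x 60 mm, rim 5 mm thick, its top 7 mm above the worktop and 4 mm above the pocket floor. Fixed, its place varies. The point is the centre of the pocket floor (3 mm above the worktop); x across, y along the length of the pocket, z up.
- polish_dock_floor (a point): Dock for the nail polish: round wooden cup, 58 mm in outer diameter, round felt pocket 46 mm in diameter, its rim 10 mm above the worktop and 7 mm above the pocket floor. Fixed, its place varies. The point is the centre of the pocket floor (3 mm above the worktop); z up.
- pen_centre (a point): Bystander: loose blue pen 12 x 145 x 9 mm lying among the things, to be left there. The point is its centre; y along its length, z up.
- stick_centre (a point): Bystander: loose blue memory stick 56 x 18 x 9 mm lying among the things, to be left there. The point is its centre; x along its length, z up.

How it is judged:
By the outcome, as a careful person would: the job done as asked, in the order asked, and still so for the second after the job is handed in, with the robot touching nothing.
It also fails if it takes over 101 s, if anything falls off the work surface, if the arm or the gripper's body presses on something with over 40 N, if the wrist force passes 120 N, or if a joint passes its speed limit or range.

## Working session

There is one attempt and no reset: what is moved stays moved. The work goes in short steps, Python scripts to look and compute and a tool call to move; the robot and the scene stay as the last step left them, time stands still between calls to the robot, and variables do not carry over. Pictures are saved under pics/ and viewed, about 12 in all and at most 16, crops included, and the job is handed in when it is done.

Besides the shell and the picture viewer there is one more tool, called after ">>>" in YAML: its name, and indented under it one key for each argument. play_rows: Moves the arm, as the interface text tells. Its arguments: {"type":"object","properties":{"deltas":{"type":"array","items":{"type":"array","items":{"type":"number"}}},"grip_force":{"type":"number"}},"required":["deltas"]}

```bash
mkdir -p pics; python3 - <<'E'
from workcell import telemetry, vision
import cv2,numpy as np
s=telemetry.observe()
print({k:np.round(v,3).tolist() for k,v in s.items()})
for n in("top","side"):
    i=vision.camera_info(n); print(n,{k:np.round(v,3).tolist() for k,v in i.items()})
    R=cv2.Rodrigues(np.array(i["rvec"]))[0]; print(-R.T@np.array(i["tvec"]).ravel())
    cv2.imwrite(f"pics/{n}0.png",vision.grab_frame(n)[:,:,::-1])
E
```

```text
{'clock': 0.0, 'qpos': [1.052, 0.522, -0.036, 1.6, 0.021, 1.021, -0.113], 'qd': [0.001, -0.001, -0.002, -0.0, -0.002, 0.0, -0.002], 'joint_efforts': [-0.001, -92.712, 1.979, -36.994, 0.018, 0.008, 0.0], 'position': [0.271, -0.563, 0.231], 'tool_rot': [-1.486, 1.57, 2.105], 'force': [0.859, 0.259, -1.015], 'moment': [-0.038, -0.004, -0.029], 'grip_width': 0.085}
top {'mtx': [[612.53, 0.0, 321.807], [0.0, 612.53, 237.448], [0.0, 0.0, 1.0]], 'k1': -0.007, 'rvec': [2.162, -2.197, 0.095], 'tvec': [0.215, 0.512, 1.161]}
[0.41523311 0.21107225 1.19951878]
side {'mtx': [[438.249, 0.0, 320.98], [0.0, 438.249, 247.798], [0.0, 0.0, 1.0]], 'k1': -0.095, 'rvec': [2.062, -0.652, 0.368], 'tvec': [-0.309, 0.303, 0.471]}
[ 0.11374143 -0.36697903  0.51109908]
```

View pics/top0.png

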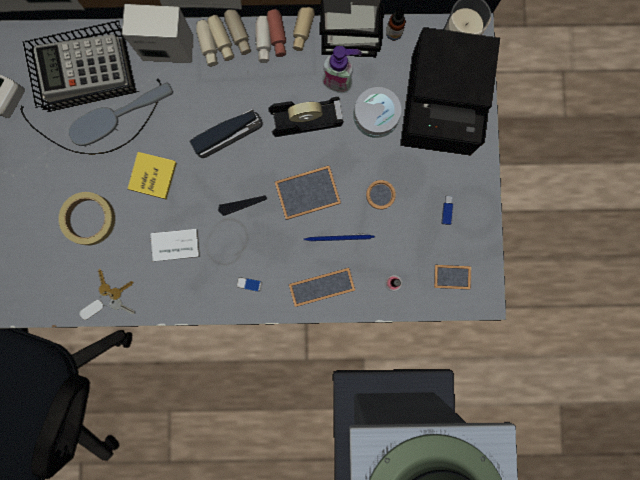

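View pics/side0.png

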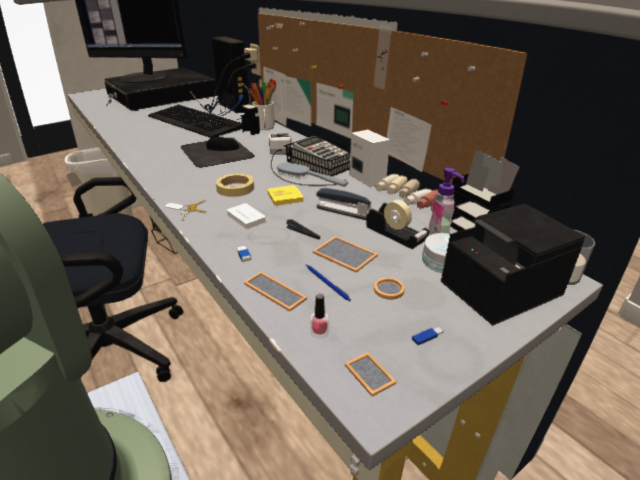

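The top view shows cards (175,245), clip (242,205), eraser (250,285), stick (447,210), bottle (395,283), pen (340,238) and the docks: card (308,192), clip (322,287), eraser (453,277), cup (381,194). The side view agrees, with the eraser at (244,253) and the stick at (427,335).

```bash
cat > h.py <<'E'
import cv2,numpy as np
from workcell import telemetry, vision
def cam(n):
    i=vision.camera_info(n);R=cv2.Rodrigues(np.array(i["rvec"],float))[0];t=np.array(i["tvec"],float).ravel()
    return np.array(i["mtx"]),i["k1"],R,t
def ray(c,uv):
    K,k1,R,t=c
    p=cv2.undistortPoints(np.array(uv,float).reshape(-1,1,2),K,np.array([k1,0,0,0.]))[:,0]
    return -R.T@t,np.c_[p,np.ones(len(p))]@R
def onz(c,uv,z):
    o,d=ray(c,uv); return o+d*((z-o[2])/d[:,2])[:,None]
def tri(c1,u1,c2,u2):
    o1,d1=ray(c1,u1);o2,d2=ray(c2,u2);d1=d1[0];d2=d2[0]
    a=np.linalg.lstsq(np.c_[d1,-d2],o2-o1,rcond=None)[0];p,q=o1+a[0]*d1,o2+a[1]*d2
    return (p+q)/2,np.linalg.norm(p-q)
def proj(c,P):
    K,k1,R,t=c
    return cv2.projectPoints(np.array(P,float).reshape(-1,1,3),cv2.Rodrigues(R)[0],t,K,np.array([k1,0,0,0.]))[0][:,0]
def mask(im,kind):
    hsv=cv2.cvtColor(im,cv2.COLOR_RGB2HSV);h,s,v=[hsv[:,:,k].astype(int) for k in range(3)]
    m={"wood":(h>5)&(h<22)&(s>100)&(v>90),"white":(v>190)&(s<40),"black":v<50,
       "blue":(h>100)&(h<130)&(s>130)&(v>60),"pink":((h>165)|(h<4))&(s>90)&(v>90)}[kind]
    return m.astype(np.uint8)
def blob(im,kind,uv,r):
    """largest blob near uv -> contour points"""
    m=mask(im,kind);w=np.zeros_like(m);u,v=map(int,uv);w[max(v-r,0):v+r,max(u-r,0):u+r]=1
    cs=cv2.findContours(cv2.morphologyEx(m*w,cv2.MORPH_CLOSE,np.ones((3,3),np.uint8)),cv2.RETR_EXTERNAL,cv2.CHAIN_APPROX_NONE)[0]
    return max(cs,key=cv2.contourArea)[:,0].astype(float)
def rect(c,pts,z):
    P=onz(c,pts,z)[:,:2]
    (x,y),(w,h),a=cv2.minAreaRect((P*1000).astype(np.float32))
    if w>h: w,h,a=h,w,a+90   # a = yaw of short axis; long axis = a+90
    return x,y,w,h,(a+90)%180  # centre mm, short, long, yaw of the long axis (deg from world x)
E
python3 - <<'E'
from h import *
ims={n:cv2.imread(f"pics/{n}0.png")[:,:,::-1].copy() for n in("top","side")}
T,S=cam("top"),cam("side")
L={"carddock":("wood",(308,192),(345,254),40,.007),"clipdock":("wood",(322,287),(275,291),38,.007),"erdock":("wood",(453,277),(370,373),28,.007),"cup":("wood",(381,194),(389,288),20,.010),
"cards":("white",(175,245),(246,215),30,.017),"clip":("black",(242,205),(303,229),28,.012),"eraser":("blue",(252,285),(243,256),14,.013),"eraser_w":("white",(243,283),(241,249),9,.013),"stick":("blue",(447,212),(427,335),22,.009),"pen":("blue",(340,238),(328,282),40,.009),"pink":("pink",(395,283),(320,325),16,.046)}
for k,(kind,a,b,r,z) in L.items():
    try:
        A=blob(ims["top"],kind,a,r);B=blob(ims["side"],kind,b,r)
        ca=np.array(cv2.minAreaRect(A.astype(np.float32))[0]); 
        M=cv2.moments(cv2.convexHull(A.astype(np.float32)));ca=(M["m10"]/M["m00"],M["m01"]/M["m00"])
        M=cv2.moments(cv2.convexHull(B.astype(np.float32)));cb=(M["m10"]/M["m00"],M["m01"]/M["m00"])
        p,g=tri(T,ca,S,cb)
        print(k,"top rect",np.round(rect(T,A,z),1),"side",np.round(rect(S,B,z),1),"tri mm",np.round(p*1000,1),"gap",round(g*1000,1))
    except Exception as e: print(k,e)
E
```

```text
carddock top rect [606.3 234.   78.3 112.  105.9] side [603.  229.1  82.3 113.4 106. ] tri mm [607.6 233.7   0.9] gap 1.2
clipdock top rect [420.  208.8  44.8 119.9 104.3] side [417.8 204.5  48.1 123.5 104.3] tri mm [420.8 208.4   0.8] gap 1.9
erdock top rect [435.9 -46.2  44.4  68.2  87.9] side [432.9 -49.2  46.3  71.   87.1] tri mm [436.  -47.3   1.1] gap 0.1
cup top rect [599.6  90.2  53.   55.5 178.7] side [594.7  84.7  56.2  60.7  54.9] tri mm [600.3  89.7   3.4] gap 0.0
cards top rect [506.1 492.4  53.   85.4  94.7] side [507.1 492.5  60.1  97.4  95.7] tri mm [506.6 492.4  16.2] gap 0.6
clip top rect [585.8 361.2  21.2  95.6 107.7] side [573.5 353.4  25.5 103.2  95.9] tri mm [583.3 369.    4.4] gap 0.0
eraser top rect [426.8 343.1  19.6  25.1  77.8] side [424.4 341.2  19.2  21.4  77.2] tri mm [426.2 343.5  10.9] gap 1.0
eraser_w float division by zero
stick top rect [559.6 -39.5  16.7  39.9 173.3] side [556.4 -43.2  18.6  42.8 173.1] tri mm [560.4 -40.4   4.3] gap 0.9
pen top rect [515.3 174.1   7.7 134.8  91.2] side [512.3 166.3   8.1 128.1  91.1] tri mm [ 5.177e+02  1.715e+02 -1.000e-01] gap 3.9
pink top rect [425.8  74.5  18.8  20.6 179.1] side [407.1  44.8  21.8  36.2  55.1] tri mm [425.7  70.9  15.7] gap 0.5
```

```bash
cat >> h.py <<'E'
from scipy.spatial.transform import Rotation as Ro
def st(jaw=None,tgt=None):
    s=telemetry.observe();R=Ro.from_euler("xyz",s["tool_rot"]).as_matrix();p=np.array(s["position"])*1000
    a=np.degrees(np.arctan2(R[1,1],R[0,1]))
    print("t",round(s["clock"],2),"tcp",np.round(p,1),"jawaxis",round(a,1),"down",np.round(R[:,0],3),"q",np.round(s["qpos"],2),"F",np.round(s["force"],1),"w",round(s["grip_width"]*1000,1))
    if jaw is not None: print("turn wz",round((jaw-a+90)%180-90,1))
    if tgt is not None: print("shift",np.round(np.array(tgt)-p,1))
    return s,R,p
E
python3 - <<'E'
from h import *
st(4.7)
E
```

```text
t 0.1 tcp [ 271.  -562.8  230.8] jawaxis -64.3 down [-0.001  0.001 -1.   ] q [ 1.05  0.52 -0.04  1.6   0.02  1.02 -0.11] F [-0.3 -0.6 -0.3] w 85.6
turn wz 69.0
```

>>> play_rows:
  deltas:
    - [32, 43, 0, 0, 0, 3, 85]
    - [32, 43, 0, 0, 0, 3, 85]
    - [32, 43, 0, 0, 0, 3, 85]
    - [32, 43, 0, 0, 0, 3, 85]
    - [32, 43, 0, 0, 0, 3, 85]
    - [7, 50, 0, 0, 0, 3, 85]
    - [7, 50, 0, 0, 0, 3, 85]
    - [7, 50, 0, 0, 0, 3, 85]
  grip_force: 40

```text
clock: 1.1
position: [0.4521, -0.1965, 0.2312]
tool_rot: [-1.122, 1.571, 2.889]
force: [1.0, 0.0, -0.7]
grip_width: 0.0854
```

>>> play_rows:
  deltas:
    - [7, 50, 0, 0, 0, 3, 85]
    - [7, 50, 0, 0, 0, 3, 85]
    - [7, 50, 0, 0, 0, 3, 85]
    - [7, 50, 0, 0, 0, 3, 85]
    - [0, 50, 0, 0, 0, 3, 85]
    - [0, 50, 0, 0, 0, 3, 85]
    - [0, 50, 0, 0, 0, 3, 85]
    - [0, 50, 0, 0, 0, 3, 85]

```text
clock: 2.1
position: [0.4799, 0.2034, 0.2312]
tool_rot: [-0.433, 1.571, -2.287]
force: [0.6, -0.2, 0.5]
grip_width: 0.0851
```

>>> play_rows:
  deltas:
    - [0, 50, 0, 0, 0, 3, 85]
    - [0, 50, 0, 0, 0, 3, 85]
    - [0, 42, 0, 0, 0, 3, 85]
    - [0, 42, 0, 0, 0, 3, 85]
    - [0, 42, 0, 0, 0, 3, 85]
    - [0, 30, 0, 0, 0, 3, 85]
    - [0, 0, 0, 0, 0, 3, 85]
    - [0, 0, 0, 0, 0, 0, 85]

```text
clock: 3.1
position: [0.48, 0.4578, 0.2307]
tool_rot: [-0.962, 1.57, -2.451]
force: [-0.4, -0.6, 0.3]
grip_width: 0.085
```

```bash
python3 - <<'E'
from h import *
st(4.7,(506,492,30))
c=cam("wrist");K,k,R,t=c;print(K,k,-R.T@t,R[2])
im=vision.grab_frame("wrist");cv2.imwrite("pics/w1.png",im[:,:,::-1])
print(proj(c,[[.506,.492,.017],[.427,.343,.013],[.585,.361,.012],[.606,.234,.007],[.42,.209,.007]]).round())
E
```

```text
t 3.1 tcp [480.  457.8 230.7] jawaxis 4.7 down [-0.001 -0.001 -1.   ] q [-0.5   0.64 -0.56  1.47  0.36  1.14 -1.04] F [-0.4 -0.6  0.3] w 85.0
turn wz -0.0
shift [  26.    34.2 -200.7]
[[420.92521629   0.         323.46988648]
 [  0.         420.92521629 247.39542017]
 [  0.           0.           1.        ]] -0.04130147446291586 [0.47507791 0.52539302 0.37326064] [ 0.02068772 -0.26833978 -0.96310217]
[[357. 174.]
 [257. 326.]
 [426. 321.]
 [426. 431.]
 [247. 439.]]
```

View pics/w1.png

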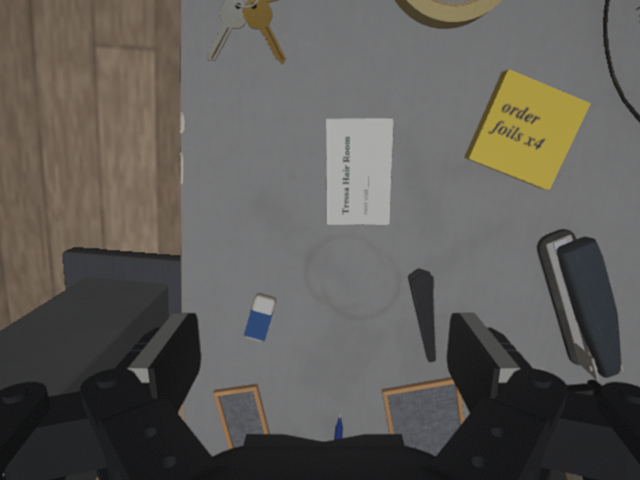

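The wrist view shows cards (360,172), eraser (260,317), clip (423,313) and parts of the docks. Predicted pixels agree.

```bash
python3 - <<'E'
from h import *
c=cam("wrist");im=cv2.imread("pics/w1.png")[:,:,::-1].copy();T=cam("top");it=cv2.imread("pics/top0.png")[:,:,::-1].copy()
def cen(A): 
    M=cv2.moments(cv2.convexHull(A.astype(np.float32)));return M["m10"]/M["m00"],M["m01"]/M["m00"]
hsv=cv2.cvtColor(im,cv2.COLOR_RGB2HSV)
def thr(m,box):
    w=np.zeros(m.shape,np.uint8);x0,y0,x1,y1=box;w[y0:y1,x0:x1]=m[y0:y1,x0:x1]
    return max(cv2.findContours(w,cv2.RETR_EXTERNAL,cv2.CHAIN_APPROX_NONE)[0],key=cv2.contourArea)[:,0].astype(float)
v=hsv[:,:,2];s=hsv[:,:,1]
C=thr(v>165,(310,100,410,240));print("cards",np.round(rect(c,C,.017),1)); print(np.round(np.array(tri(c,cen(C),T,cen(blob(it,"white",(175,245),30)))[0])*1000,1))
C=thr(v<70,(400,262,445,366));print("clip",np.round(rect(c,C,.010),1),cen(C)); print(np.round(np.array(tri(c,cen(C),T,cen(blob(it,"black",(242,205),28)))[0])*1000,1))
C=thr((v>165)|(s>120),(235,285,285,350));print("eraser",np.round(rect(c,C,.013),1))
B=thr(s>120,(235,285,285,350));print(np.round(np.array(tri(c,cen(B),T,cen(blob(it,"blue",(252,285),14)))[0])*1000,1))
E
```

```text
cards [507.1 493.1  52.8  86.6  94.7]
[507.2 494.1   9.6]
clip [586.8 365.   21.9  96.8 109.5] (424.06396186675533, 308.197982485312)
[583.8 369.3   2.6]
eraser [427.3 343.7  19.   25.8  77.3]
[426.8 343.2  11.4]
```

>>> play_rows:
  deltas:
    - [9, 12, -20, 0, 0, 0, 68]
    - [9, 12, -40, 0, 0, 0, 68]
    - [9, 11, -45, 0, 0, 0, 68]
    - [0, 0, -45, 0, 0, 0, 68]
    - [0, 0, -40, 0, 0, 0, 68]
    - [0, 0, -20, 0, 0, 0, 68]
    - [0, 0, -10, 0, 0, 0, 68]
    - [0, 0, -6, 0, 0, 0, 68]

```text
clock: 4.15
position: [0.5076, 0.4932, 0.006]
tool_rot: [2.287, 1.57, 0.797]
force: [-0.3, 0.4, 0.5]
grip_width: 0.068
```

>>> play_rows:
  deltas:
    - [0, 0, -3, 0, 0, 0, 66]
    - [0, 0, 0, 0, 0, 0, 66]

```text
clock: 4.4
position: [0.5074, 0.4931, 0.0029]
tool_rot: [2.228, 1.57, 0.739]
force: [-0.0, 0.6, -0.0]
grip_width: 0.066
```

```bash
python3 - <<'E'
from h import *
st(4.7,(507,493,2))
a=vision.grab_frame("side")[150:270,160:330]; b=vision.grab_frame("wrist")
cv2.imwrite("pics/c2.png",np.hstack([cv2.resize(a,(408,288),interpolation=cv2.INTER_CUBIC),cv2.resize(b,(384,288))])[:,:,::-1])
E
```

```text
t 4.4 tcp [507.4 493.1   2.9] jawaxis 4.7 down [ 0.001  0.001 -1.   ] q [-0.59  0.96 -0.46  1.46  0.51  0.84 -1.14] F [-0.   0.6 -0. ] w 66.0
turn wz -0.0
shift [-0.4 -0.1 -0.9]
```

View pics/c2.png

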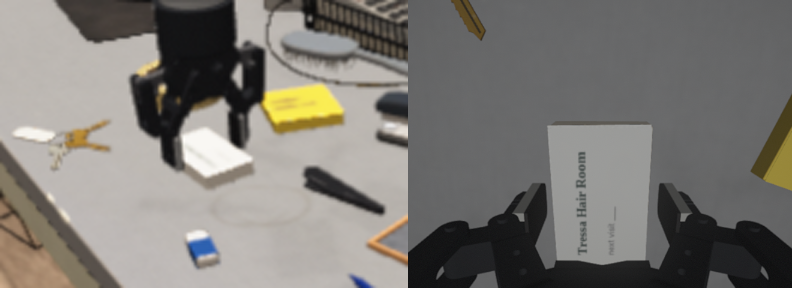

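The cards lie centred between the pads in both halves of the picture. Closing and lifting.

>>> play_rows:
  deltas:
    - [0, 0, 0, 0, 0, 0, 45]
    - [0, 0, 0, 0, 0, 0, 45]
    - [0, 0, 0, 0, 0, 0, 45]
    - [0, 0, 10, 0, 0, 0, 45]
    - [0, 0, 40, 0, 0, 0, 45]

```text
clock: 5.12
position: [0.5063, 0.492, 0.0515]
tool_rot: [-0.873, 1.567, -2.361]
force: [0.1, 0.2, 1.4]
grip_width: 0.0529
```

```bash
python3 - <<'E'
from h import *
st(15.5,(605.5,233.5,60))
E
```

```text
t 5.12 tcp [506.3 492.   51.5] jawaxis 4.7 down [-0.002 -0.002 -1.   ] q [-0.57  0.89 -0.48  1.46  0.48  0.91 -1.11] F [0.1 0.2 1.4] w 52.9
turn wz 10.8
shift [  99.2 -258.5    8.5]
```

>>> play_rows:
  deltas:
    - [17, -43, 20, 0, 0, 2, 45]
    - [17, -43, 20, 0, 0, 2, 45]
    - [17, -43, 10, 0, 0, 2, 45]
    - [17, -43, 0, 0, 0, 2, 45]
    - [17, -43, 0, 0, 0, 2, 45]
    - [16, -43, 0, 0, 0, 1, 45]
    - [0, 0, 0, 0, 0, 0, 45]

```text
clock: 6.0
position: [0.61, 0.2304, 0.1027]
tool_rot: [0.193, 1.569, -1.109]
force: [0.5, 0.8, 0.3]
grip_width: 0.0527
```

```bash
python3 - <<'E'
from h import *
st(15.9,(607,234,7))
c=cam("wrist");im=vision.grab_frame("wrist")
# outlines at expected dock pose
a=np.radians(105.9);L=np.array([np.cos(a),np.sin(a)]);W=np.array([L[1],-L[0]])
q=[np.r_[np.array([.607,.234])+L*i*.0565+W*j*.0395,.007] for i,j in((1,1),(1,-1),(-1,-1),(-1,1))]
cv2.polylines(im,[proj(c,q).round().astype(int)],True,(0,255,0),1)
cv2.imwrite("pics/w3.png",im[:,:,::-1])
E
```

```text
t 6.0 tcp [610.  230.4 102.7] jawaxis 15.4 down [ 0.001 -0.002 -1.   ] q [-0.1   0.77 -0.56  1.6   0.49  0.92 -0.57] F [0.5 0.8 0.3] w 52.7
turn wz 0.5
shift [ -3.    3.6 -95.7]
```

View pics/w3.png

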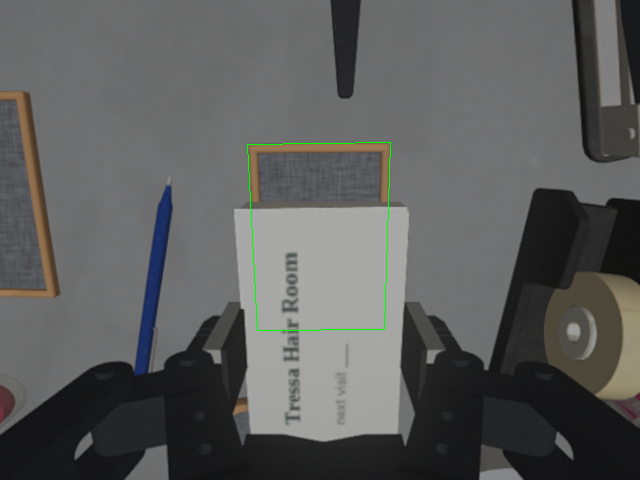

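The wrist view shows the predicted dock outline lying on the rim within about a pixel. Lowering.

>>> play_rows:
  deltas:
    - [-1, 2, -30, 0, 0, 0.5, 45]
    - [-1, 1, -30, 0, 0, 0, 45]
    - [-1, 1, -20, 0, 0, 0, 45]
    - [0, 0, -10, 0, 0, 0, 45]
    - [0, 0, -4, 0, 0, 0, 45]
    - [0, 0, -2, 0, 0, 0, 45]
    - [0, 0, 0, 0, 0, 0, 45]

```text
clock: 6.92
position: [0.6055, 0.239, 0.0068]
tool_rot: [1.667, 1.57, 0.379]
force: [-0.2, -0.5, 0.1]
grip_width: 0.0527
```

```bash
python3 - <<'E'
from h import *
st(15.9,(607,234,6))
im=vision.grab_frame("side")[170:320,260:460];cv2.imwrite("pics/s4.png",cv2.resize(im,(800,600),interpolation=cv2.INTER_CUBIC)[:,:,::-1])
E
```

```text
t 6.92 tcp [605.5 239.    6.8] jawaxis 16.2 down [ 0.001  0.    -1.   ] q [-0.15  0.89 -0.5   1.64  0.57  0.76 -0.63] F [-0.2 -0.5  0.1] w 52.7
turn wz -0.3
shift [ 1.5 -5.  -0.8]
```

View pics/s4.png

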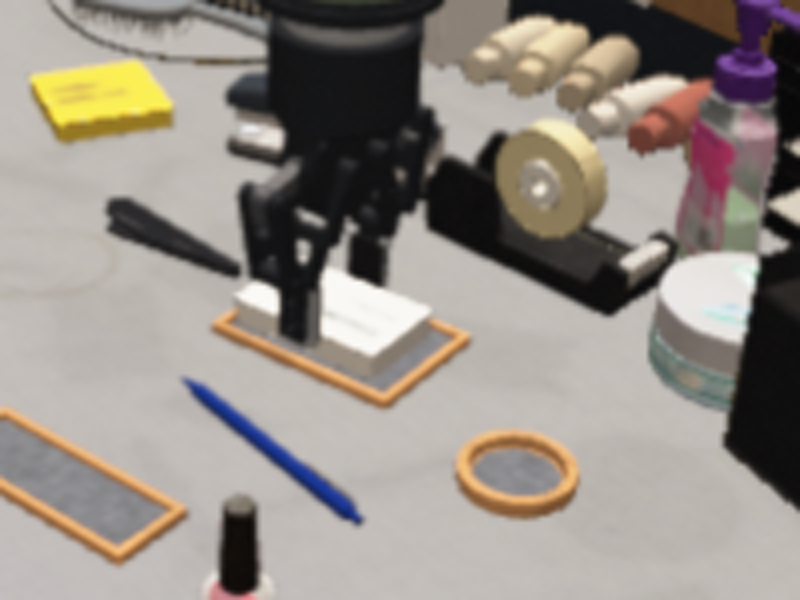

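The cards sit about 5 mm toward the clip-side end (TCP reading agrees), so I shift them before releasing.

>>> play_rows:
  deltas:
    - [1, -3, 0, 0, 0, 0, 45]
    - [0, -2, 0, 0, 0, 0, 45]
    - [0, 0, 0, 0, 0, 0, 45]
    - [0, 0, -1, 0, 0, 0, 45]
    - [0, 0, 0, 0, 0, 0, 45]

```text
clock: 7.6
position: [0.6063, 0.2338, 0.006]
tool_rot: [0.62, 1.57, -0.668]
force: [-3.5, -2.8, 11.0]
grip_width: 0.0531
```

>>> play_rows:
  deltas:
    - [0, 0, 1, 0, 0, 0, 64]
    - [0, 0, 0, 0, 0, 0, 64]
    - [0, 0, 0, 0, 0, 0, 64]
    - [0, 0, 25, 0, 0, 0, 64]
    - [0, 0, 40, 0, 0, 0, 64]
    - [0, 0, 40, 0, 0, 0, 64]
    - [-4, 20, 20, 0, 0, 1, 60]
    - [-6, 40, 0, 0, 0, 1, 50]

```text
clock: 8.6
position: [0.5976, 0.2932, 0.1332]
tool_rot: [1.328, 1.568, 0.072]
force: [0.5, 0.1, -0.9]
grip_width: 0.0498
```

>>> play_rows:
  deltas:
    - [-8, 40, 0, 0, 0, 1, 45]
    - [-6, 20, 0, 0, 0, 0.5, 45]
    - [0, 0, 0, 0, 0, 0, 45]
    - [0, 0, 0, 0, 0, 0, 45]

```text
clock: 9.1
position: [0.5828, 0.3524, 0.1311]
tool_rot: [-0.207, 1.57, -1.435]
force: [0.3, -0.2, -0.0]
grip_width: 0.0453
```

```bash
python3 - <<'E'
from h import *
st(19.5,(583.5,374.5,3))
c=cam("wrist");im=vision.grab_frame("wrist")
a=np.radians(109.5);L=np.array([np.cos(a),np.sin(a)]);W=np.array([L[1],-L[0]])
q=[np.r_[np.array([.587,.365])+L*i*.049+W*j*.011,.010] for i,j in((1,1),(1,-1),(-1,-1),(-1,1))]
top=vision.grab_frame("top");cv2.imwrite("pics/top5.png",top[:,:,::-1])
cv2.imwrite("pics/w5raw.png",im[:,:,::-1])
cv2.polylines(im,[proj(c,q).round().astype(int)],True,(0,255,0),1)
cv2.imwrite("pics/w5.png",np.hstack([cv2.resize(im,(480,360)),cv2.resize(top[160:250,250:330],(320,360),interpolation=cv2.INTER_CUBIC)])[:,:,::-1])
E
```

```text
t 9.1 tcp [582.8 352.4 131.1] jawaxis 19.6 down [ 0.    -0.001 -1.   ] q [-0.27  0.78 -0.59  1.5   0.48  1.01 -0.65] F [ 0.3 -0.2 -0. ] w 45.3
turn wz -0.1
shift [   0.7   22.1 -128.1]
```

View pics/w5.png

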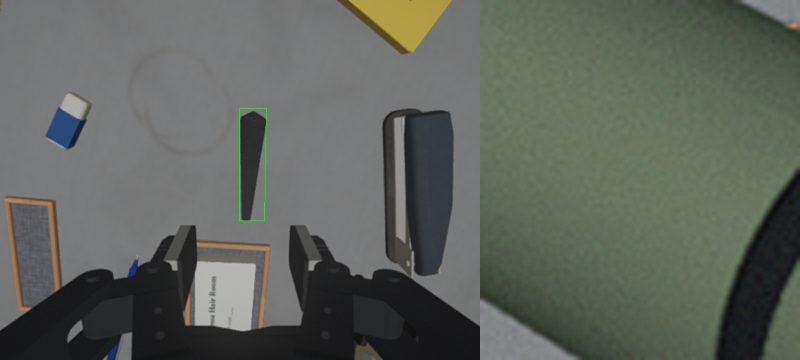

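The wrist view shows the cards in their dock (230,290) and the clip (253,110)-(247,220). The fitted rectangle follows one tapered side, so the true axis is about 106° and the centre about 2.5 mm to the left.

>>> play_rows:
  deltas:
    - [-1, 11, -30, 0, 0, -2, 42]
    - [0, 10, -40, 0, 0, -1.5, 40]
    - [0, 0, -30, 0, 0, 0, 40]
    - [0, 0, -15, 0, 0, 0, 40]
    - [0, 0, -7, 0, 0, 0, 40]
    - [0, 0, -3, 0, 0, 0, 40]
    - [0, 0, 0, 0, 0, 0, 40]

```text
clock: 10.07
position: [0.5816, 0.375, 0.0071]
tool_rot: [1.836, 1.57, 0.548]
force: [-0.5, 0.5, -0.1]
grip_width: 0.0401
```

```bash
python3 - <<'E'
from h import *
st(16,(581.8,373.8,5))
E
```

```text
t 10.07 tcp [581.6 375.    7.1] jawaxis 16.2 down [ 0.001  0.001 -1.   ] q [-0.35  0.94 -0.51  1.51  0.56  0.84 -0.79] F [-0.5  0.5 -0.1] w 40.1
turn wz -0.2
shift [ 0.2 -1.2 -2.1]
```

>>> play_rows:
  deltas:
    - [0, 0, -2, 0, 0, 0, 40]
    - [0, 0, 0, 0, 0, 0, 10]
    - [0, 0, 0, 0, 0, 0, 10]
    - [0, 0, 0, 0, 0, 0, 10]
    - [0, 0, 0, 0, 0, 0, 10]
    - [0, 0, 20, 0, 0, 0, 10]
    - [0, 0, 50, 0, 0, 0, 10]
    - [0, 0, 0, 0, 0, 0, 10]

```text
clock: 11.08
position: [0.5829, 0.3764, 0.0793]
tool_rot: [1.931, 1.564, 0.643]
force: [-0.2, -0.1, -0.2]
grip_width: 0.0166
```

```bash
python3 - <<'E'
from h import *
st(14.3,(420.5-2.6,208.8+9.7,80))
b=vision.grab_frame("wrist");a=vision.grab_frame("side")[140:300,240:453]
cv2.imwrite("pics/w6.png",np.hstack([cv2.resize(b,(400,300)),cv2.resize(a,(400,300),interpolation=cv2.INTER_CUBIC)])[:,:,::-1])
E
```

```text
t 11.07 tcp [582.9 376.4  79.3] jawaxis 16.2 down [ 0.005  0.004 -1.   ] q [-0.33  0.85 -0.55  1.49  0.51  0.94 -0.75] F [-0.2 -0.1 -0.2] w 16.6
turn wz -1.9
shift [-165.  -157.9    0.7]
```

View pics/w6.png

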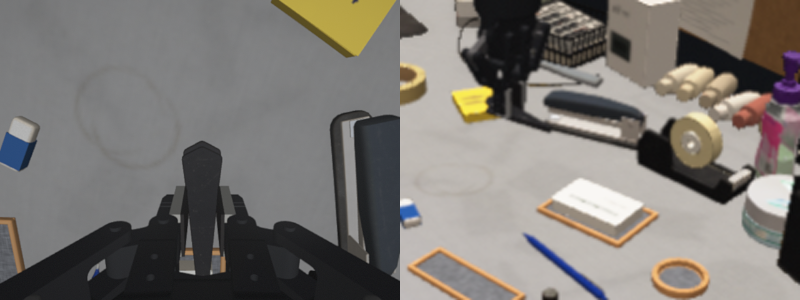

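The clip is held along the fingers (wrist view, 203,150 to 203,270), and the cards lie inside their rim (side view, 598,205).

>>> play_rows:
  deltas:
    - [-33, -31, 0, 0, 0, -1, 10]
    - [-33, -31, 0, 0, 0, -1, 10]
    - [-33, -31, 0, 0, 0, 0, 10]
    - [-33, -31, 0, 0, 0, 0, 10]
    - [-33, -32, 0, 0, 0, 0, 10]
    - [0, 0, 0, 0, 0, 0, 10]
    - [0, 0, -20, 0, 0, 0, 10]
    - [0, 0, 0, 0, 0, 0, 10]

```text
clock: 12.18
position: [0.4157, 0.2189, 0.0534]
tool_rot: [-1.411, 1.569, -2.733]
force: [-0.0, -0.8, -1.1]
grip_width: 0.0168
```

```bash
python3 - <<'E'
from h import *
st(14.3,(417.9,219,9))
c=cam("wrist");b=vision.grab_frame("wrist")
a=np.radians(104.3);L=np.array([np.cos(a),np.sin(a)]);W=np.array([L[1],-L[0]])
q=[np.r_[np.array([.4205,.2088])+L*i*.061+W*j*.023,.007] for i,j in((1,1),(1,-1),(-1,-1),(-1,1))]
cv2.polylines(b,[proj(c,q).round().astype(int)],True,(0,255,0),1)
a=vision.grab_frame("side")[220:340,200:360]
cv2.imwrite("pics/w7.png",np.hstack([cv2.resize(b,(400,300)),cv2.resize(a,(400,300),interpolation=cv2.INTER_CUBIC)])[:,:,::-1])
E
```

```text
t 12.18 tcp [415.7 218.9  53.4] jawaxis 14.2 down [-0.002 -0.001 -1.   ] q [-0.22  0.62 -0.52  2.11  0.58  0.55 -0.91] F [-0.  -0.8 -1.1] w 16.8
turn wz 0.1
shift [  2.2   0.1 -44.4]
```

View pics/w7.png

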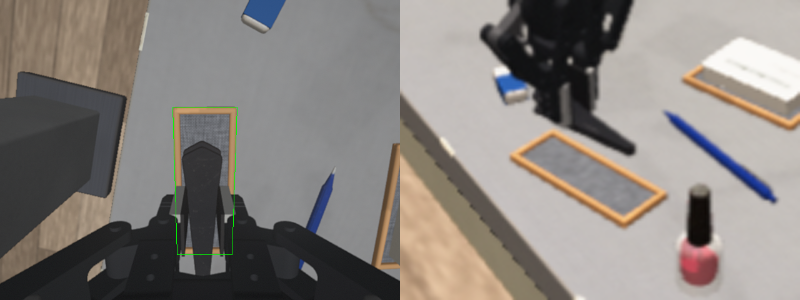

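The dock outline matches the rim and the clip is nearly over it. Lowering.

>>> play_rows:
  deltas:
    - [2, 0, -15, 0, 0, 0, 10]
    - [0, 0, -15, 0, 0, 0, 10]
    - [0, 0, -8, 0, 0, 0, 10]
    - [0, 0, -4, 0, 0, 0, 10]
    - [0, 0, 0, 0, 0, 0, 10]
    - [0, 0, 0, 0, 0, 0, 10]

```text
clock: 13.02
position: [0.4183, 0.219, 0.0125]
tool_rot: [1.873, 1.57, 0.55]
force: [-0.2, -0.2, -0.6]
grip_width: 0.017
```

```bash
python3 - <<'E'
from h import *
st(14.3,(417.9,219,8))
E
```

```text
t 13.03 tcp [418.3 219.   12.5] jawaxis 14.2 down [ 0.  0. -1.] q [-0.27  0.7  -0.44  2.12  0.66  0.47 -0.98] F [-0.2 -0.2 -0.6] w 17.0
turn wz 0.1
shift [-0.4  0.  -4.5]
```

>>> play_rows:
  deltas:
    - [0, 0, -3, 0, 0, 0, 10]
    - [0, 0, -1, 0, 0, 0, 10]
    - [0, 0, 0, 0, 0, 0, 10]

```text
clock: 13.4
position: [0.4181, 0.2189, 0.0082]
tool_rot: [-1.362, 1.571, -2.685]
force: [0.2, 0.1, -0.1]
grip_width: 0.0167
```

>>> play_rows:
  deltas:
    - [0, 0, 0, 0, 0, 0, 32]
    - [0, 0, 0, 0, 0, 0, 34]
    - [0, 0, 5, 0, 0, 0, 36]
    - [0, 0, 40, 0, 0, 0, 40]
    - [0, 20, 50, 0, 0, -5, 45]
    - [0, 30, 15, 0, 0, -5, 45]
    - [0, 10, 0, 0, 0, -6, 45]
    - [0, 0, 0, 0, 0, -6, 45]

```text
clock: 14.4
position: [0.418, 0.2798, 0.1189]
tool_rot: [2.708, 1.57, 0.999]
force: [-0.8, -0.7, -0.1]
grip_width: 0.0454
```

```bash
python3 - <<'E'
from h import *
st(-13,(429,353.5,5))
c=cam("wrist");b=vision.grab_frame("wrist");cv2.imwrite("pics/w8raw.png",b[:,:,::-1])
print(proj(c,[.429,.3535,.013]))
a=vision.grab_frame("side")[220:340,200:360]
cv2.imwrite("pics/w8.png",np.hstack([cv2.resize(b,(400,300)),cv2.resize(a,(400,300),interpolation=cv2.INTER_CUBIC)])[:,:,::-1])
E
```

```text
t 14.4 tcp [418.  279.8 118.9] jawaxis -7.9 down [ 0.001  0.001 -1.   ] q [-0.32  0.53 -0.51  2.    0.39  0.71 -1.22] F [-0.8 -0.7 -0.1] w 45.4
turn wz -5.1
shift [  11.    73.7 -113.9]
[[323.77832372 118.35071755]]
```

View pics/w8.png

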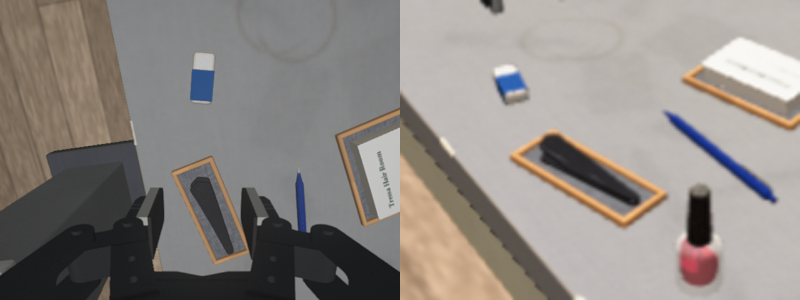

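The clip lies in its dock (wrist 215,215; side 590,170). The eraser is at (202,78) in this view. Next I measure the eraser and check the clip against the pocket.

```bash
python3 - <<'E'
from h import *
c=cam("wrist");im=cv2.imread("pics/w8raw.png")[:,:,::-1].copy();hsv=cv2.cvtColor(im,cv2.COLOR_RGB2HSV);s,v=hsv[:,:,1],hsv[:,:,2]
def big(m,box):
    w=np.zeros(m.shape,np.uint8);x0,y0,x1,y1=box;w[y0:y1,x0:x1]=m[y0:y1,x0:x1]
    w=cv2.morphologyEx(w,cv2.MORPH_CLOSE,np.ones((5,5),np.uint8))
    return max(cv2.findContours(w,cv2.RETR_EXTERNAL,cv2.CHAIN_APPROX_NONE)[0],key=cv2.contourArea)[:,0].astype(float)
C=big((v>165)|(s>110),(290,70,360,180));print("eraser",np.round(rect(c,C,.0065),1),np.round(rect(c,C,.013),1),C.min(0),C.max(0))
C=big(v<65,(295,275,380,410))
a=np.radians(104.3);L=np.array([np.cos(a),np.sin(a)]);W=np.array([L[1],-L[0]])
for z in(.005,.012):
    P=onz(c,C,z)[:,:2]-[.4205,.2088];print("clip",z,"along",((P@L).min()*1000).round(1),((P@L).max()*1000).round(1),"across",((P@W).min()*1000).round(1),((P@W).max()*1000).round(1))
C=big(mask(im,"wood"),(260,245,420,425));P=onz(c,C,.007)[:,:2]-[.4205,.2088];print("rim along",((P@L).min()*1000),((P@L).max()*1000),"across",((P@W).min()*1000),((P@W).max()*1000))
E
```

```text
eraser [428.4 349.1  20.3  44.7  77.8] [428.4 349.   19.8  43.6  77.8] [305.  84.] [342. 164.]
clip 0.005 along -55.1 44.5 across -12.4 10.6
clip 0.012 along -50.0 46.9 across -11.0 11.4
rim along -60.33944496657905 61.03233919606902 across -22.48109347454267 23.290779417902872
```

The clip is about 5 mm off-centre, with its tip only 1–3 mm from the rim. I'll re-grip it where I released it and shift it 5 mm along the dock.

>>> play_rows:
  deltas:
    - [0, -20, -10, 0, 0, 6, 40]
    - [0, -25, -20, 0, 0, 6, 40]
    - [0, -16, -30, 0, 0, 6, 38]
    - [0, 0, -25, 0, 0, 4.1, 36]
    - [0, 0, -12, 0, 0, 0, 36]
    - [0, 0, -8, 0, 0, 0, 36]
    - [0, 0, 0, 0, 0, 0, 36]
    - [0, 0, 0, 0, 0, 0, 36]

```text
clock: 15.5
position: [0.4184, 0.2182, 0.0139]
tool_rot: [1.666, 1.57, 0.344]
force: [-0.4, -0.5, 0.3]
grip_width: 0.0362
```

```bash
python3 - <<'E'
from h import *
st(14.3,(418.2,219,9))
E
```

```text
t 15.5 tcp [418.4 218.2  13.9] jawaxis 14.3 down [ 0.001  0.    -1.   ] q [-0.26  0.69 -0.45  2.12  0.66  0.47 -0.98] F [-0.4 -0.5  0.3] w 36.2
turn wz -0.0
shift [-0.2  0.8 -4.9]
```

>>> play_rows:
  deltas:
    - [0, 0, -5, 0, 0, 0, 36]
    - [0, 0, 0, 0, 0, 0, 10]
    - [0, 0, 0, 0, 0, 0, 10]
    - [0, 0, 0, 0, 0, 0, 10]
    - [0, 0, 2, 0, 0, 0, 10]
    - [-1, 5, 0, 0, 0, 0, 10]
    - [0, 0, 0, 0, 0, 0, 10]
    - [0, 0, -2.5, 0, 0, 0, 10]

```text
clock: 16.5
position: [0.4173, 0.2231, 0.008]
tool_rot: [1.698, 1.57, 0.377]
force: [-10.5, -4.5, 39.1]
grip_width: 0.0167
```

>>> play_rows:
  deltas:
    - [0, 0, 0, 0, 0, 0, 10]
    - [0, 0, 0, 0, 0, 0, 30]
    - [0, 0, 0, 0, 0, 0, 33]
    - [0, 0, 3, 0, 0, 0, 36]
    - [0, 0, 40, 0, 0, 0, 40]
    - [0, 20, 50, 0, 0, -7, 45]
    - [3, 30, 15, 0, 0, -7, 45]
    - [5, 20, 0, 0, 0, -7, 45]

```text
clock: 17.5
position: [0.4257, 0.2944, 0.1176]
tool_rot: [2.396, 1.568, 0.705]
force: [-0.2, -0.2, -0.9]
grip_width: 0.0452
```

>>> play_rows:
  deltas:
    - [3, 10, 0, 0, 0, -5.5, 45]
    - [0, 0, 0, 0, 0, 0, 45]

```text
clock: 17.75
position: [0.428, 0.3035, 0.1159]
tool_rot: [2.997, 1.571, 1.215]
force: [-0.0, -0.9, -0.7]
grip_width: 0.0452
```

```bash
python3 - <<'E'
from h import *
st(-12.2,(428.4,349.2,5))
c=cam("wrist");b=vision.grab_frame("wrist");cv2.imwrite("pics/w9raw.png",b[:,:,::-1])
a=vision.grab_frame("side")[220:340,200:360]
cv2.imwrite("pics/w9.png",np.hstack([cv2.resize(b,(400,300)),cv2.resize(a,(400,300),interpolation=cv2.INTER_CUBIC)])[:,:,::-1])
E
```

```text
t 17.75 tcp [428.  303.5 115.9] jawaxis -12.1 down [ 0.  0. -1.] q [-0.37  0.56 -0.49  1.94  0.39  0.73 -1.3 ] F [-0.  -0.9 -0.7] w 45.2
turn wz -0.1
shift [   0.4   45.7 -110.9]
```

View pics/w9.png

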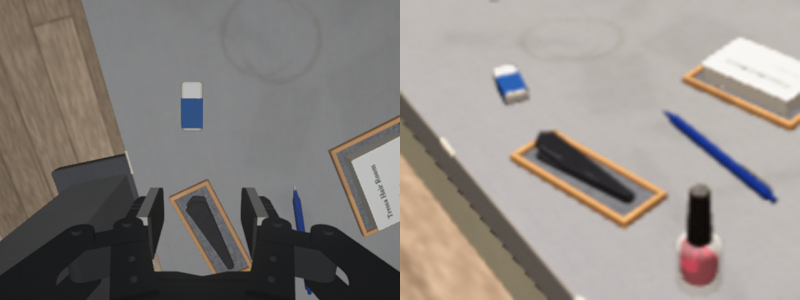

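The clip now lies centred in its dock (side 585,165). The eraser is straight ahead at (192,105).

>>> play_rows:
  deltas:
    - [0, 23, -20, 0, 0, 0, 42]
    - [0, 22.5, -35, 0, 0, 0, 40]
    - [0, 0, -30, 0, 0, 0, 40]
    - [0, 0, -15, 0, 0, 0, 40]
    - [0, 0, -6, 0, 0, 0, 40]
    - [0, 0, 0, 0, 0, 0, 40]
    - [0, 0, 0, 0, 0, 0, 40]

```text
clock: 18.73
position: [0.4287, 0.3485, 0.0107]
tool_rot: [2.445, 1.57, 0.662]
force: [-0.5, 1.0, 0.3]
grip_width: 0.0398
```

```bash
python3 - <<'E'
from h import *
st(-12.2,(428.4,349.2,5))
E
```

```text
t 18.73 tcp [428.7 348.5  10.7] jawaxis -12.2 down [ 0.001  0.001 -1.   ] q [-0.51  0.76 -0.39  1.91  0.51  0.56 -1.45] F [-0.5  1.   0.3] w 39.8
turn wz -0.0
shift [-0.3  0.7 -5.7]
```

>>> play_rows:
  deltas:
    - [0, 0, -5.5, 0, 0, 0, 40]
    - [0, 0, 0, 0, 0, 0, 12]
    - [0, 0, 0, 0, 0, 0, 12]
    - [0, 0, 0, 0, 0, 0, 12]
    - [0, 0, 0, 0, 0, 0, 12]
    - [0, 0, 25, 0, 0, 0, 12]
    - [0, 0, 50, 0, 0, 0, 12]
    - [0, 0, 50, 0, 0, 0, 12]

```text
clock: 19.73
position: [0.4278, 0.3483, 0.1305]
tool_rot: [-0.998, 1.57, -2.781]
force: [0.5, 0.1, -0.1]
grip_width: 0.019
```

>>> play_rows:
  deltas:
    - [2, -30, 20, 0, 0, 2, 12]
    - [2, -50, 0, 0, 0, 2, 12]
    - [2, -50, 0, 0, 0, 2, 12]
    - [2, -50, 0, 0, 0, 2, 12]
    - [0, -50, 0, 0, 0, 2, 12]
    - [0, -50, 0, 0, 0, 0, 12]
    - [0, -50, 0, 0, 0, 0, 12]
    - [0, -40, 0, 0, 0, 0, 12]

```text
clock: 20.72
position: [0.4359, -0.0236, 0.1494]
tool_rot: [0.318, 1.57, -1.291]
force: [0.4, 1.0, -0.2]
grip_width: 0.0185
```

>>> play_rows:
  deltas:
    - [0, -25, 0, 0, 0, 0, 12]
    - [0, 0, -40, 0, 0, 0, 12]
    - [0, 0, -30, 0, 0, 0, 12]
    - [0, 0, 0, 0, 0, 0, 12]
    - [0, 0, 0, 0, 0, 0, 12]

```text
clock: 21.35
position: [0.4366, -0.0464, 0.0802]
tool_rot: [1.591, 1.57, -0.018]
force: [-0.5, 1.1, 0.3]
grip_width: 0.0186
```

```bash
python3 - <<'E'
from h import *
st(-2.1,(436,-46.5,8.5))
c=cam("wrist");b=vision.grab_frame("wrist")
a=np.radians(87.9);L=np.array([np.cos(a),np.sin(a)]);W=np.array([L[1],-L[0]])
q=[np.r_[np.array([.436,-.0465])+L*i*.035+W*j*.0225,.007] for i,j in((1,1),(1,-1),(-1,-1),(-1,1))]
cv2.polylines(b,[proj(c,q).round().astype(int)],True,(0,255,0),1)
a=vision.grab_frame("side")[280:430,270:470]
cv2.imwrite("pics/w10.png",np.hstack([cv2.resize(b,(400,300)),cv2.resize(a,(400,300),interpolation=cv2.INTER_CUBIC)])[:,:,::-1])
E
```

```text
t 21.35 tcp [436.6 -46.4  80.2] jawaxis -2.2 down [ 0.001 -0.    -1.   ] q [ 0.33  0.52 -0.46  2.18  0.45  0.53 -0.51] F [-0.5  1.1  0.3] w 18.6
turn wz 0.1
shift [ -0.6  -0.1 -71.7]
```

View pics/w10.png

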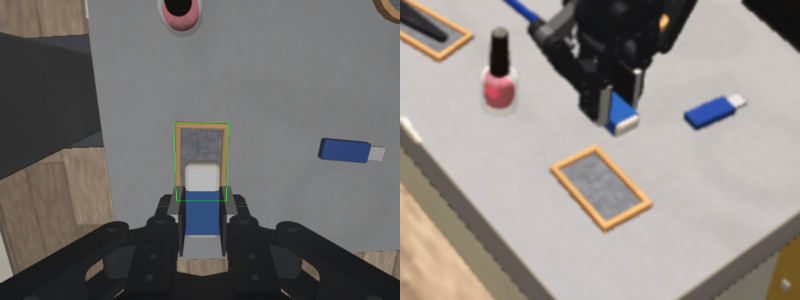

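The eraser is held over its dock, and the predicted outline lies on the rim. Lowering.

>>> play_rows:
  deltas:
    - [0, 0, -30, 0, 0, 0, 12]
    - [0, 0, -25, 0, 0, 0, 12]
    - [0, 0, -10, 0, 0, 0, 12]
    - [0, 0, -5, 0, 0, 0, 12]
    - [0, 0, -1, 0, 0, 0, 12]
    - [0, 0, 0, 0, 0, 0, 12]

```text
clock: 22.2
position: [0.4365, -0.0467, 0.0088]
tool_rot: [1.505, 1.57, -0.104]
force: [0.2, -1.0, -1.1]
grip_width: 0.0189
```

```bash
python3 - <<'E'
from h import *
st(-2.1,(436,-46.5,8.5))
E
```

```text
t 22.2 tcp [436.5 -46.7   8.8] jawaxis -2.2 down [ 0.001 -0.    -1.   ] q [ 0.22  0.66 -0.32  2.2   0.59  0.36 -0.64] F [ 0.2 -1.  -1.1] w 18.9
turn wz 0.1
shift [-0.5  0.2 -0.3]
```

>>> play_rows:
  deltas:
    - [0, 0, -0.5, 0, 0, 0, 12]
    - [0, 0, 0, 0, 0, 0, 32]
    - [0, 0, 0, 0, 0, 0, 34]
    - [0, 0, 5, 0, 0, 0, 36]
    - [0, 0, 45, 0, 0, 0, 40]
    - [0, 0, 60, 0, 0, 0, 60]
    - [-5, 10, 60, 0, 0, 0, 60]
    - [-5, 20, 10, 0, 0, 0, 60]

```text
clock: 23.2
position: [0.4272, -0.0168, 0.1912]
tool_rot: [1.412, 1.566, -0.199]
force: [-0.1, -0.8, -0.7]
grip_width: 0.0598
```

>>> play_rows:
  deltas:
    - [0, 15, 0, 0, 0, 0, 60]
    - [0, 0, 0, 0, 0, 0, 60]

```text
clock: 23.45
position: [0.4258, -0.0008, 0.1877]
tool_rot: [-1.511, 1.57, -3.118]
force: [0.2, -0.3, 0.1]
grip_width: 0.0602
```

```bash
python3 - <<'E'
from h import *
st(-2.1,(426,72,17))
c=cam("wrist");b=vision.grab_frame("wrist");cv2.imwrite("pics/w11raw.png",b[:,:,::-1])
print(proj(c,[[.426,.072,.079],[.426,.072,.023],[.6,.09,.01],[.436,-.0465,.007]]).round())
a=vision.grab_frame("side")[280:430,270:470]
cv2.imwrite("pics/w11.png",np.hstack([cv2.resize(b,(400,300)),cv2.resize(a,(400,300),interpolation=cv2.INTER_CUBIC)])[:,:,::-1])
E
```

```text
t 23.45 tcp [425.8  -0.8 187.7] jawaxis -2.1 down [-0. -0. -1.] q [ 0.39  0.32 -0.63  2.12  0.27  0.78 -0.45] F [ 0.2 -0.3  0.1] w 60.2
turn wz -0.0
shift [   0.2   72.8 -170.7]
[[318. 121.]
 [319. 123.]
 [558.  90.]
 [338. 275.]]
```

View pics/w11.png

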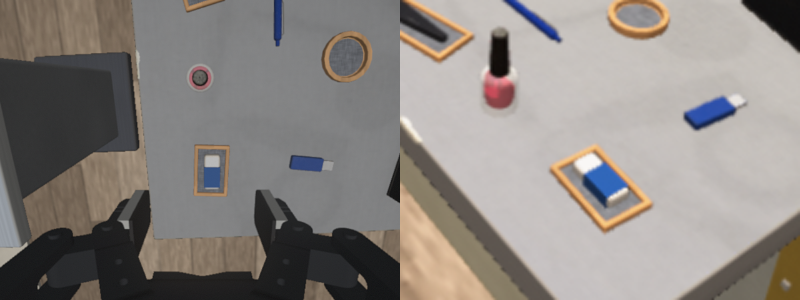

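The eraser lies in its dock (212,172). The bottle is at (200,77), almost directly below the camera and within about 1 px of the prediction. The cup is at (347,56).

```bash
python3 - <<'E'
from h import *
c=cam("wrist");im=cv2.imread("pics/w11raw.png")[:,:,::-1].copy()
C=blob(im,"pink",(320,123),30);(u,v),r=cv2.minEnclosingCircle(C.astype(np.float32));print("pink",u,v,r)
for z in(.023,.046):print(onz(c,(u,v),z)*1000)
C=blob(im,"wood",(555,90),50);(u,v),r=cv2.minEnclosingCircle(C.astype(np.float32));e=cv2.fitEllipse(C.astype(np.float32));print("cup",u,v,r,onz(c,(u,v),.01)*1000,onz(c,e[0],.01)*1000)
T=cam("top");it=cv2.imread("pics/top0.png")[:,:,::-1].copy();B=blob(it,"wood",(381,194),20)
e2=cv2.fitEllipse(B.astype(np.float32));p,g=tri(c,e[0],T,e2[0]);print("tri",p*1000,g*1000)
st()
E
```

```text
pink 332.0 126.5 11.672718048095703
[[434.74682915  68.18572426  23.        ]]
[[434.32453725  68.00772211  46.        ]]
cup 556.1115112304688 90.68190002441406 42.20804214477539 [[598.71743053  88.33716399  10.        ]] [[598.4660338   88.62602997  10.        ]]
tri [600.0106504   89.46396625   6.46315873] 1.3219513329048842
t 23.55 tcp [425.8  -1.9 187.4] jawaxis -2.2 down [-0.001 -0.    -1.   ] q [ 0.39  0.32 -0.63  2.12  0.27  0.78 -0.45] F [ 0.5  0.3 -0.1] w 60.0
```

>>> play_rows:
  deltas:
    - [0, 40, 0, 0, 0, 0, 60]
    - [0, 33, 0, 0, 0, 0, 60]
    - [0, 0, 0, 0, 0, 0, 60]
    - [0, 0, -40, 0, 0, 0, 60]
    - [0, 0, -40, 0, 0, 0, 60]
    - [0, 0, -30, 0, 0, 0, 55]
    - [0, 0, 0, 0, 0, 0, 55]
    - [0, 0, 0, 0, 0, 0, 55]

```text
clock: 24.55
position: [0.4265, 0.0709, 0.0786]
tool_rot: [1.169, 1.57, -0.441]
force: [0.1, 0.0, 0.6]
grip_width: 0.0554
```

```bash
python3 - <<'E'
from h import *
st(-2.1,(426.5,72,15))
b=vision.grab_frame("wrist")
a=vision.grab_frame("side")[210:360,220:420]
cv2.imwrite("pics/w12.png",np.hstack([cv2.resize(b,(400,300)),cv2.resize(a,(400,300),interpolation=cv2.INTER_CUBIC)])[:,:,::-1])
E
```

```text
t 24.55 tcp [426.5  70.9  78.6] jawaxis -2.2 down [ 0. -0. -1.] q [ 0.1   0.53 -0.52  2.19  0.51  0.54 -0.84] F [0.1 0.  0.6] w 55.4
turn wz 0.1
shift [ -0.    1.1 -63.6]
```

View pics/w12.png

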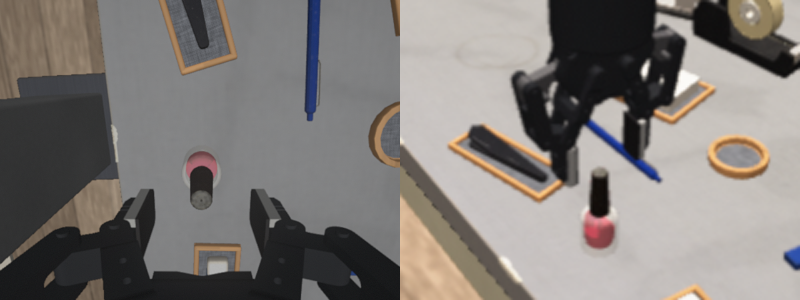

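The wrist view shows the cap top at (322,321) in full-size pixels. I check where the TCP projects before descending.

```bash
python3 - <<'E'
from h import *
c=cam("wrist");s,R,p=st()
print("tcp px",proj(c,p/1000),"cap top on z=79:",onz(c,(322,321),.079)*1000,"base front (323,240..?)")
print(proj(c,[[.4265,.072,.079],[.4265,.072,.046],[.4265,.072,0]]))
E
```

```text
t 24.65 tcp [426.8  71.1  78.9] jawaxis -2.2 down [ 0.002  0.    -1.   ] q [ 0.1   0.53 -0.52  2.19  0.51  0.54 -0.84] F [-0.2  1.  -0.1] w 55.0
tcp px [[322.15912141 320.22193996]] cap top on z=79: [[426.7511011   70.84362394  79.        ]] base front (323,240..?)
[[321.19331094 318.1635299 ]
 [321.49135907 286.23271592]
 [321.77129243 256.31757993]]
```

Aligned within 1 mm. Descend, grip, and lift.

>>> play_rows:
  deltas:
    - [0, 0, -25, 0, 0, 0, 55]
    - [0, 0, -25, 0, 0, 0, 50]
    - [0, 0, -13, 0, 0, 0, 48]
    - [0, 0, 0, 0, 0, 0, 48]
    - [0, 0, 0, 0, 0, 0, 20]
    - [0, 0, 0, 0, 0, 0, 20]
    - [0, 0, 0, 0, 0, 0, 20]
    - [0, 0, 0, 0, 0, 0, 20]

```text
clock: 25.65
position: [0.4266, 0.0715, 0.0158]
tool_rot: [1.749, 1.569, 0.14]
force: [-1.6, -0.1, 7.7]
grip_width: 0.0288
```

>>> play_rows:
  deltas:
    - [0, 0, 15, 0, 0, 0, 20]
    - [0, 0, 40, 0, 0, 0, 20]
    - [10, 0, 30, 0, 0, 0, 20]
    - [40, 4, 0, 0, 0, 0, 20]
    - [40, 4, 0, 0, 0, 0, 20]
    - [40, 4, 0, 0, 0, 0, 20]
    - [40, 4, 0, 0, 0, 0, 20]
    - [0, 0, 0, 0, 0, 0, 20]

```text
clock: 26.65
position: [0.5981, 0.0876, 0.1004]
tool_rot: [2.318, 1.569, 0.708]
force: [-2.0, 0.6, 0.1]
grip_width: 0.0287
```

```bash
python3 - <<'E'
from h import *
st(-2.1,(599.5,89.4,20))
E
```

```text
t 26.65 tcp [598.1  87.6 100.4] jawaxis -2.2 down [ 0.001  0.001 -1.   ] q [ 0.12  0.7  -0.54  1.74  0.47  0.83 -0.68] F [-2.   0.6  0.1] w 28.7
turn wz 0.1
shift [  1.4   1.8 -80.4]
```

>>> play_rows:
  deltas:
    - [1, 1.5, -30, 0, 0, 0, 20]
    - [0, 0, -25, 0, 0, 0, 20]
    - [0, 0, -13, 0, 0, 0, 20]
    - [0, 0, -7, 0, 0, 0, 20]
    - [0, 0, 0, 0, 0, 0, 20]
    - [0, 0, 0, 0, 0, 0, 20]

```text
clock: 27.4
position: [0.5975, 0.089, 0.0255]
tool_rot: [1.779, 1.57, 0.17]
force: [-0.6, 0.1, 0.2]
grip_width: 0.029
```

```bash
python3 - <<'E'
from h import *
st(-2.1,(599.5,89.4,18.6))
b=vision.grab_frame("wrist")
a=vision.grab_frame("side")[220:340,320:480]
cv2.imwrite("pics/w13.png",np.hstack([cv2.resize(b,(400,300)),cv2.resize(a,(400,300),interpolation=cv2.INTER_CUBIC)])[:,:,::-1])
E
```

```text
t 27.4 tcp [597.5  89.   25.5] jawaxis -2.2 down [ 0.001  0.    -1.   ] q [ 0.08  0.81 -0.48  1.77  0.54  0.7  -0.74] F [-0.6  0.1  0.2] w 29.0
turn wz 0.1
shift [ 2.   0.4 -6.9]
```

View pics/w13.png

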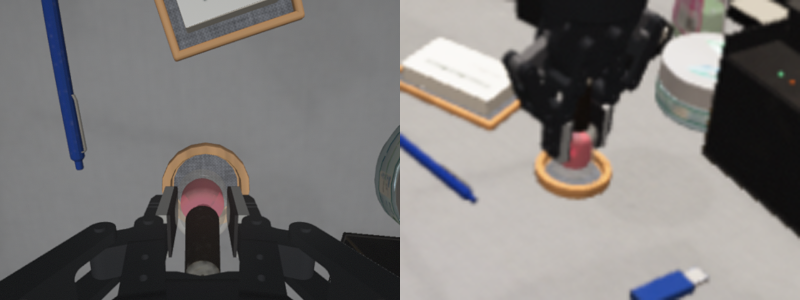

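The bottle stands over the cup; the cup centre is about 2 mm to the right, matching the computed +2 mm.

>>> play_rows:
  deltas:
    - [2, 0.5, -3, 0, 0, 0, 20]
    - [0, 0, -2, 0, 0, 0, 20]
    - [0, 0, -1, 0, 0, 0, 20]
    - [0, 0, 0, 0, 0, 0, 20]

```text
clock: 28.0
position: [0.5991, 0.0894, 0.0189]
tool_rot: [-0.309, 1.571, -1.918]
force: [-1.5, -0.2, 3.5]
grip_width: 0.0288
```

```bash
python3 - <<'E'
from h import *
st(-2.1,(599.5,89.4,18.6))
E
```

```text
t 28.0 tcp [599.1  89.4  18.9] jawaxis -2.2 down [-0. -0. -1.] q [ 0.08  0.82 -0.48  1.76  0.55  0.7  -0.74] F [-1.5 -0.2  3.5] w 28.8
turn wz 0.1
shift [ 0.4 -0.  -0.3]
```

Touching the floor (3.5 N). Release slowly, rise, and back off so the scene is visible.

>>> play_rows:
  deltas:
    - [0, 0, 0, 0, 0, 0, 34]
    - [0, 0, 0, 0, 0, 0, 45]
    - [0, 0, 0, 0, 0, 0, 55]
    - [0, 0, 30, 0, 0, 0, 58]
    - [0, 0, 45, 0, 0, 0, 60]
    - [0, 0, 50, 0, 0, 0, 60]
    - [0, 0, 50, 0, 0, 0, 60]
    - [-20, -30, 10, 0, 0, 0, 60]

```text
clock: 29.0
position: [0.5805, 0.0615, 0.2069]
tool_rot: [1.967, 1.566, 0.361]
force: [-0.2, -0.8, -1.1]
grip_width: 0.0602
```

>>> play_rows:
  deltas:
    - [-30, -45, 0, 0, 0, 0, 60]
    - [-30, -45, 0, 0, 0, 0, 60]
    - [-30, -45, 0, 0, 0, 0, 60]
    - [-10, -45, 0, 0, 0, 0, 60]
    - [-10, -45, 0, 0, 0, 0, 60]
    - [0, -40, 0, 0, 0, 0, 60]
    - [0, -40, 0, 0, 0, 0, 60]
    - [0, 0, 0, 0, 0, 0, 60]

```text
clock: 30.0
position: [0.4685, -0.2484, 0.2035]
tool_rot: [-0.671, 1.57, -2.284]
force: [0.1, 0.3, -0.7]
grip_width: 0.0598
```

```bash
python3 - <<'E'
from h import *
st()
t=vision.grab_frame("top");cv2.imwrite("pics/topend.png",t[:,:,::-1]);a=vision.grab_frame("side");cv2.imwrite("pics/sideend.png",a[:,:,::-1])
cv2.imwrite("pics/end.png",np.hstack([cv2.resize(t[150:325,270:490],(440,350),interpolation=cv2.INTER_CUBIC),cv2.resize(a[200:410,230:446],(360,350),interpolation=cv2.INTER_CUBIC)])[:,:,::-1])
E
```

```text
t 30.0 tcp [ 468.5 -248.4  203.5] jawaxis -2.4 down [-0. -0. -1.] q [ 0.81  0.46 -0.58  1.86  0.31  0.92  0.04] F [ 0.1  0.3 -0.7] w 59.8
```

View pics/end.png

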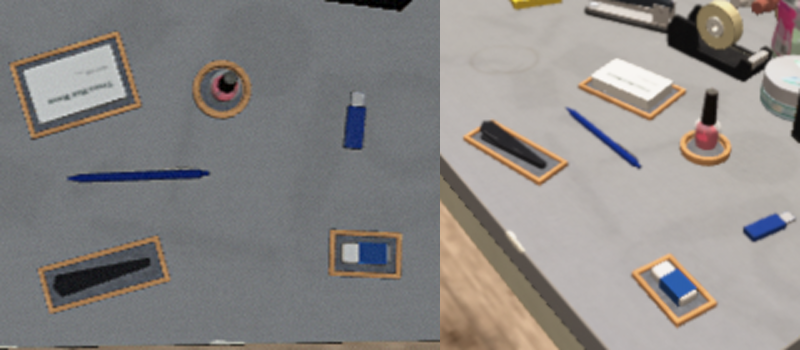

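All four items sit inside their rims: cards (75,85), clip (100,272), eraser (365,253), and the bottle upright in the cup (222,88). I check that the pen and stick haven't moved, then hand in.

```bash
python3 - <<'E'
from h import *
from workcell import workorder
a,b=[cv2.imread(f"pics/{n}.png")[:,:,::-1].copy() for n in("top0","topend")];T=cam("top")
ok=True
for k,uv,r in(("pen",(340,238),40),("stick",(447,212),22)):
    p,q=[np.array(rect(T,blob(i,"blue",uv,r),.009)) for i in(a,b)];print(k,np.round(q-p,1)); ok&=np.abs((q-p)[:2]).max()<2
if ok: print(workorder.job_done())
E
```

```text
pen [ 0.2  0.  -0.4  0.   0.1]
stick [-0.  -0.   0.1  0.  -0.4]
the job is handed in; nothing more can be done
None
```

I put the cards, clip, eraser and nail polish bottle into their docks, in that order, and handed the job in at about 30 s of robot time. The gripper was open and clear of everything.

**Final check:** in the last top and side pictures all four items sit inside their rims, with the bottle upright. The pen and the memory stick moved less than 0.5 mm.

**Corrections:**
- **Cards:** I moved them about 5 mm to the centre of the dock before letting go.
- **Clip:** its first placing measured about 5 mm off-centre, so I re-gripped it and shifted it along the dock. The pocket floor took about 39 N through the clip and fingers at that point.

**Readings that disagreed:**
- **Gripper width:** it read about 2 mm less than the stated widths throughout.
- **Bottle:** one colour-based position was about 8 mm out. I didn't use it; the cap-top check before the grasp agreed within 1 mm.

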